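# Shut the airbrush air valve under the sliding cover

## Task

The airbrush has to come off its air line, so shut its valve: with the fingertips, push the cover of the dark grey air box on the desk back by its handle, away from the robot, until it is all the way home and the valves in front lie open, then push the red valve lever round until it is fully shut, square across its pipe. Slide the cover, do not lift or tip it; leave it slid back, leave the blue lever as it is, and do not shift or pick up anything else on the desk.

Things in the scene. Friction and masses are not known exactly. Their poses are not given: they have to be found in the camera images.
- airbox: fixed dark grey steel air box, 310 x 310 mm, walls 70 mm high, aluminium guide bars along both sides to 78 mm. Origin: centre of its underside, on the desk; x axis from its front (robot's side) to its back, y to its left, z up. Two brass couplers stick out 29 mm from the front wall, 22 mm above the desk
- bay (a point): centre of the floor (3 mm above the desk) of the open-topped bay in the box's front half, which holds the two valves: box x -151 to -5 mm, y -140 to 140 mm inside, 70 mm high. Behind it the box is closed by a flat deck 70 mm above the desk, with a stop bar 80 mm high along the back edge
- regulator (a point): top of the black pressure regulator fixed to the box's right side, 109 mm above the desk; with its gauge and pipe it takes up box x 60 to 115, y -155 to -270 mm
- cover: loose aluminium cover, 160 (box x) x 292 (box y) x 4 mm, about 0.4 kg, lying on the box between the guide bars (1.5 mm play each side). Origin: centre of its underside, 70 mm above the desk. Closed, it hides the bay, origin near box x = -70 mm. It slides along box +x with 1 to 2 N of friction, up to the stop bar: origin then at box x = 69 mm, bay wholly open
- cover_handle (a point): middle of the grip bar of the black bow handle on the cover: a round bar 10 mm thick, 100 mm long along box y, its centre 30 mm above the cover's underside (100 mm above the desk) and 45 mm in front of the cover's centre, on two 10 mm legs at its ends
- red_lever (a joint): angle of the red valve's lever: 0 = open, lever lying along its pipe and pointing to the box's front (-x); 1.571 = shut, lever square across the pipe and pointing to the box's left (+y), against a hard stop. It turns clockwise seen from above, with friction of 0.15 N m (a push of about 3 N), and stays where it is left
- red_grip (a point): point on the middle line of the red lever's plastic sleeve, 58 mm from its pivot, 50 mm above the desk. The sleeve is 16 mm wide, 12 mm high (44 to 56 mm above the desk), and runs from 28 to 78 mm from the pivot. Pipes and valve bodies below the levers reach 37 mm above the desk
- red_pivot (a point): point on the upright axis that the red lever turns about, 50 mm above the desk; at box x = -40 mm, in either the left (box y = 55 mm) or the right (box y = -75 mm) place; its axes are parallel to the box's
- blue_lever (a joint): angle of the blue valve's lever, same in kind and size; it is open, to be left as it is
- blue_grip (a point): point on the middle line of the blue lever's sleeve, 58 mm from its pivot, 50 mm above the desk; the blue valve stands in the other place
- glue: white glue bottle with an orange cap, 42 mm across, 120 mm tall, standing beside the box. Origin: centre of its underside
- paint_yellow: yellow paint jar with a black lid, 44 mm across, 45 mm tall, standing beside the box. Origin: centre of its underside
- paint_green: green paint jar with a black lid, 44 mm across, 45 mm tall, standing beside the box. Origin: centre of its underside
- pencil_cup: white cup of pencils, 72 mm across, 85 mm tall, pencils to 155 mm, standing beside the box. Origin: centre of its underside
- cutter: yellow hobby cutter, 148 x 18 x 14 mm, lying on the desk by the box. Origin: centre of its underside
- house: white architectural house model on a base 130 x 200 mm, 83 mm tall, standing beside the box. Origin: centre of its underside
Things that resemble listed ones, but are neither listed nor needed, are in the scene too. Several things have the shape of the cutter; the one meant has the colours described above.

How it is judged:
By the outcome, as a careful person would: the job done as asked, in the order asked, and still so for the second after the job is handed in, with the robot touching nothing.
It also fails if it takes over 45 s, if anything falls off the work surface, if the arm or the gripper's body presses on something with over 40 N, if the wrist force passes 120 N, or if a joint passes its speed limit or range.

## Robot

A 6-joint arm with a two-finger parallel gripper is mounted at the origin on the work surface. World frame = base frame: x ahead of the robot, y to its left, z up, the work surface at z = 0. Lengths are in m, angles in degrees, forces in N, time in s.
With the tool pointing down it reaches from about 0.375 to 0.9 m from the base axis. Payload 3.1 kg.
Tool frame: the origin (TCP) lies on the centre line of the jaws, within the pads' length; the fingertips stand 8 mm ahead of it and the grasp point (between the pads) lies 11 mm behind it; z points along the fingers, y is the direction in which the jaws open and shut (so a half turn about z gives the same grasp; the last joint's range is limited). The gripper opens to 87 mm and grips with 3 to 60 N. Pads are 19 mm wide; open, the fingers measure 117 mm over their backs; the gripper's body (75 mm by 190 mm) begins 51 mm behind the grasp point.
Start: joints at [-77.149, 30.224, 82.088, -0, 67.689, -10.227], TCP at [0.245, -0.575, 0.231] pointing down, gripper open.
Joint ranges: [-176.69, 176.69], [-43.24, 126.21], [12.49, 139.97], [-82, 262], [0, 151.66], [-163.58, 163.58]. Speed limits (degrees/s): [159.86, 159.86, 180, 180, 180, 180].

## Interface

Orientations are given as a 3x3 rotation matrix whose columns are the frame's x, y, z axes.
In Python, from rig import * gives the robot as it stands. The module is installed in compiled form; this text tells all that it offers.
- The arm moves only by the tool arm_command, never from a script. Its argument "commands" is a list of rows, each an object with "translation": the shift along the tool's x, y, z scaled (see below), a list of three; "dr": the turn, a rotation vector about the tool's x, y, z scaled (see below), a list of three; "jaw": the closure, from 0 (fully open) to 1 (shut). In form: [{"translation": [x, y, z], "dr": [ax, ay, az], "jaw": jaw}, ...]. A call has 1 to 12 rows; each row shifts and turns the commanded pose from where the row before left it, along the tool's axes as they then stand; what a row does not reach is not made up. The controller multiplies each number of a shift by 25 mm and each number of a turn by 6 degrees. A row lasts 1/12 s, in which the tool goes at most 41.7 mm and 7.16 degrees, less where a joint would pass 70% of its speed; a pose out of reach is approached as far as the arm can. A call with a number of a shift or a turn outside -1 to 1 is refused whole. A call with a gripper value outside its range is refused whole. The fingers move at their own pace and stop on an object; the grip force is fixed at half the most. Time passes only in rows, so rows that do not move let the fingers close. It gives the time, the measured TCP pose, the force and the opening at its end, in the units of the state.
- read_state(): the state, without advancing time (a new reading comes with each control period).
- capture(name): name is "scene" or "top"; returns (picture, depth): 480x640x3 uint8, red, green, blue; 480x640 float32, m along the optical axis (not along the pixel's ray), 0 where there is no reading.
- camera_model(name): a dict with "intrinsics" (3x3 intrinsics, pixels), "pose" (4x4, takes a point from camera to world coordinates). Camera axes: x right, y down, z forward; pixel columns grow to the right and rows downward; lengths in m; the calibration is good to about 2 mm. A picture is of the moment at which its call begins. camera_model takes no time and is no camera call.
- hand_in(): hands the job in, once; it reports no verdict.
The state is a dict: "time_s": time; "joint_positions": joint angles; "qvel": joint speeds; "tau": joint torques, N m; "position": TCP position; "tcp_rot": TCP orientation; "force": force on the tool from outside, world axes, zero at the start; "moment": the same for the moment, N m; "opening": opening from 0.0 (shut) to 1.0 (fully open).
Only numpy, scipy, OpenCV 4.12 (cv2) and the standard library are available. Lean on these libraries where they do the work, as an engineer would, in place of code of your own. Each camera call takes 0.05 s, during which the arm holds its last target.

## Working session

There is one attempt and no reset: what is moved stays moved. The work goes in short steps, Python scripts to look and compute and a tool call to move; the robot and the scene stay as the last step left them, time stands still between calls to the robot, and variables do not carry over. Pictures are saved under pics/ and viewed, and the job is handed in when it is done.

Besides the shell and the picture viewer there is one more tool, called as name([rows], argument=value, ...), one row to a line, values as JSON. arm_command: Moves the arm, as the interface text tells. Its arguments: {"type":"object","properties":{"commands":{"type":"array"}},"required":["commands"]}

```bash
mkdir -p pics; cat > h.py <<'E'
from rig import *
import numpy as np, cv2
def ray(n,u,v,z):
    m=camera_model(n);K=np.array(m["intrinsics"]);T=np.array(m["pose"])
    d=T[:3,:3]@np.linalg.solve(K,np.array([u,v,1.0]));o=T[:3,3]
    return o+d*(z-o[2])/d[2]
def proj(n,p):
    m=camera_model(n);K=np.array(m["intrinsics"]);T=np.array(m["pose"])
    q=K@(T[:3,:3].T@(np.array(p)-T[:3,3]));return q[:2]/q[2]
def cloud(n,dep):
    m=camera_model(n);K=np.array(m["intrinsics"]);T=np.array(m["pose"])
    v,u=np.mgrid[:480,:640];P=np.stack([(u-K[0,2])/K[0,0]*dep,(v-K[1,2])/K[1,1]*dep,dep],-1)
    return P@T[:3,:3].T+T[:3,3]
E
python3 - <<'E'
from h import *
for n in("scene","top"):
    p,d=capture(n);cv2.imwrite(f"pics/{n}0.png",p[:,:,::-1]);np.save(f"{n}0.npy",d)
    m=camera_model(n);print(n,np.round(m["pose"],3),np.round(m["intrinsics"],1))
print(read_state())
E
```

```text
scene [[ 0.388  0.572 -0.723  1.296]
 [ 0.922 -0.239  0.306 -0.199]
 [ 0.003 -0.785 -0.619  0.745]
 [ 0.     0.     0.     1.   ]] [[554.1   0.  320.5]
 [  0.  554.1 233.4]
 [  0.    0.    1. ]]
top [[ 1.00e-03 -9.95e-01  9.70e-02  4.15e-01]
 [-1.00e+00 -1.00e-03 -5.00e-03  1.06e-01]
 [ 5.00e-03 -9.70e-02 -9.95e-01  1.14e+00]
 [ 0.00e+00  0.00e+00  0.00e+00  1.00e+00]] [[511.2   0.  321.5]
 [  0.  511.2 241.6]
 [  0.    0.    1. ]]
{'time_s': 0.1, 'joint_positions': array([-7.71485877e+01,  3.02752654e+01,  8.21495548e+01,  1.82268404e-04,
        6.76901036e+01, -1.02277014e+01]), 'qvel': array([ 0.04363528,  0.02075865, -0.32977444,  0.04997016, -0.08026028,
       -0.06507958]), 'tau': array([ 1.20632872e-04, -4.40986454e+01, -1.77149910e+01,  6.35225535e-02,
        5.33709757e-02, -4.48651429e-05]), 'position': array([ 0.2448774 , -0.57432074,  0.22964921]), 'tcp_rot': array([[ 9.19965011e-01,  3.92000232e-01, -4.43266996e-04],
       [ 3.92000318e-01, -9.19963001e-01,  1.95620711e-03],
       [ 3.59044407e-04, -1.97340290e-03, -9.99997988e-01]]), 'force': array([ 0.27593784,  0.17782413, -0.16538923]), 'moment': array([-0.03459608,  0.00959909,  0.05249678]), 'opening': 1.0040071336143146}
```

View pics/scene0.png

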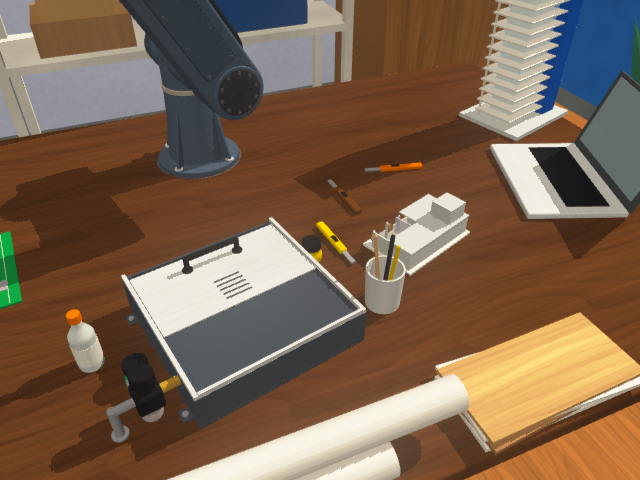

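View pics/top0.png

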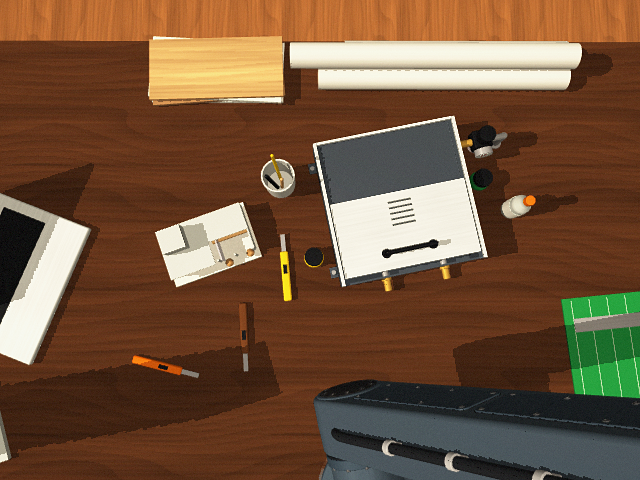

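```bash
python3 - <<'E'
from h import *
p=cv2.imread("pics/top0.png")
for n in("top","scene"):
    d=np.load(n+"0.npy");C=cloud(n,d);z=C[...,2]
    m=((z>.06)&(z<.086)&(d>0)).astype(np.uint8)
    nl,l,s,c=cv2.connectedComponentsWithStats(cv2.morphologyEx(m,cv2.MORPH_OPEN,np.ones((3,3))))
    i=1+np.argmax(s[1:,4]);P=C[l==i]
    r=cv2.minAreaRect(P[:,:2].astype(np.float32)*1000);print(n,s[i],r,np.median(P[:,2]))
    # handle
    h=(z>.09)&(z<.112)&(d>0)
    ys,xs=np.where(h);
    bx=np.array(r[0])/1000
    near=h&(np.hypot(C[...,0]-bx[0],C[...,1]-bx[1])<.15)
    Q=C[near];print("handle",len(Q),Q.mean(0),cv2.minAreaRect(Q[:,:2].astype(np.float32)*1000))
for uv in[(314,143),(455,117),(487,256),(343,286)]:print(ray("top",*uv,.078))
print("handle ray",ray("top",387,253.5,.1),ray("top",434,243.5,.1))
cv2.imwrite("pics/c0.png",cv2.resize(p[100:300,240:560],None,fx=2.5,fy=2.5,interpolation=cv2.INTER_CUBIC))
E
```

```text
top [  313   116   180   170 20541] ((616.730224609375, -95.10054016113281), (310.99920654296875, 379.30572509765625), 11.524129867553711) 0.07339199545242714
handle 259 [ 0.50493694 -0.08152895  0.10445863] ((505.3688659667969, -82.51937103271484), (9.909439086914062, 108.69129943847656), 11.661857604980469)
scene [  122   218   244   191 24655] ((618.009765625, -98.62741088867188), (315.7528991699219, 392.8470153808594), 11.61765193939209) 0.07153115232415896
handle 347 [ 0.50993665 -0.08275947  0.10093852] ((507.7919006347656, -80.34005737304688), (12.574676513671875, 110.88956451416016), 10.662181854248047)
[0.72969489 0.11738617 0.078     ]
[ 0.7874701  -0.18449272  0.078     ]
[ 0.48919649 -0.24400651  0.078     ]
[0.42654753 0.05660775 0.078     ]
handle ray [ 0.49250268 -0.03241564  0.1       ] [ 0.51314692 -0.12889683  0.1       ]
```

View pics/c0.png

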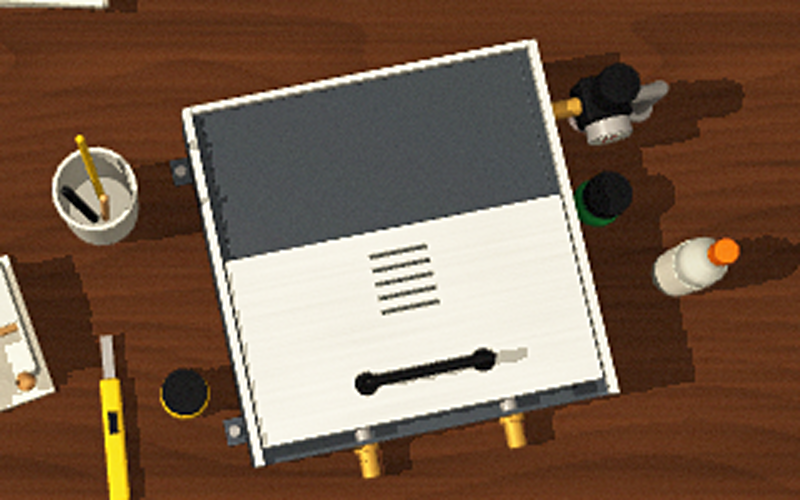

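The scene has one dark box with a white cover and one black bow handle, about (387,254) to (434,244) in the top picture. The only lookalikes are the spare cutters at (243,337) and (165,366), which aren't needed, plus the black jar lids at (313,257) and (481,179) and the black regulator at (485,140). The close crop confirms the handle. The box centre is about (0.608, -0.064) with yaw of about 11.4°, and the measured sides of 309 x 307 mm fit the given size. Next I'll turn the tool to line up with the box.

arm_command([
  {"translation": [0,0,0],"dr": [0,0,0.65],"jaw": 0.5},
  {"translation": [0,0,0],"dr": [0,0,0.65],"jaw": 0.5},
  {"translation": [0,0,0],"dr": [0,0,0.65],"jaw": 0.5},
  {"translation": [0.55,-0.8,0],"dr": [0,0,0],"jaw": 0.5},
  {"translation": [0.55,-0.8,0],"dr": [0,0,0],"jaw": 0.5},
  {"translation": [0.55,-0.8,0],"dr": [0,0,0],"jaw": 0.5},
  {"translation": [0.55,-0.8,0],"dr": [0,0,0],"jaw": 0.5},
  {"translation": [0.55,-0.8,0],"dr": [0,0,0],"jaw": 0.5},
  {"translation": [0.55,-0.8,0],"dr": [0,0,0],"jaw": 0.5},
  {"translation": [0.55,-0.8,0],"dr": [0,0,0],"jaw": 0.5},
  {"translation": [0.55,-0.8,0],"dr": [0,0,0],"jaw": 0.5},
])

```text
time_s: 1.02
position: [0.3215, -0.395, 0.2302]
tcp_rot: [[0.98, 0.197, -0.0], [0.197, -0.98, 0.001], [-0.0, -0.001, -1.0]]
force: [-0.0, -1.1, 1.0]
opening: 0.503
```

arm_command([
  {"translation": [0.55,-0.8,0],"dr": [0,0,0],"jaw": 0.5},
  {"translation": [0.55,-0.8,0],"dr": [0,0,0],"jaw": 0.5},
  {"translation": [0.55,-0.8,0],"dr": [0,0,0],"jaw": 0.5},
  {"translation": [0.55,-0.8,0],"dr": [0,0,0],"jaw": 0.5},
  {"translation": [0.55,-0.8,0],"dr": [0,0,0],"jaw": 0.5},
  {"translation": [0.55,-0.8,0],"dr": [0,0,0],"jaw": 0.5},
  {"translation": [0.55,-0.8,0],"dr": [0,0,0],"jaw": 0.5},
  {"translation": [0.55,-0.8,0],"dr": [0,0,0],"jaw": 0.5},
  {"translation": [0.55,-0.8,0],"dr": [0,0,0],"jaw": 0.5},
  {"translation": [0,0,0],"dr": [0,0,0],"jaw": 0.5},
])

```text
time_s: 1.85
position: [0.4071, -0.1916, 0.2302]
tcp_rot: [[0.98, 0.201, -0.001], [0.201, -0.98, 0.003], [-0.001, -0.003, -1.0]]
force: [-0.7, 0.7, -0.6]
opening: 0.503
```

```bash
cat >> h.py <<'E'
BC=np.array([.608,-.0636]);YAW=np.radians(11.4)
R2=np.array([[np.cos(YAW),-np.sin(YAW)],[np.sin(YAW),np.cos(YAW)]])
def tobox(p): return np.r_[R2.T@(np.array(p)[:2]-BC),p[2]]
def toworld(b): return np.r_[R2@np.array(b)[:2]+BC,b[2]]
def st():
    s=read_state();R=s["tcp_rot"];print("t",s["time_s"],"box",tobox(s["position"]).round(4),"yaw",np.degrees(np.arctan2(R[1,0],R[0,0])).round(2),"zt",R[:,2].round(4),"F",s["force"].round(1),"op",round(s["opening"],2),"q",s["joint_positions"].round(0))
E
python3 -c "
from h import *
st()"
```

```text
t 1.85 box [-0.2222 -0.0858  0.2302] yaw 11.58 zt [-0.0012  0.003  -1.    ] F [-0.7  0.7 -0.6] op 0.5 q [-40.  17. 106.   0.  57.  39.]
```

arm_command([
  {"translation": [0.77,-0.89,0],"dr": [0,0,0],"jaw": 0.5},
  {"translation": [0.77,-0.89,0],"dr": [0,0,0],"jaw": 0.5},
  {"translation": [0.77,-0.89,0],"dr": [0,0,0],"jaw": 0.5},
  {"translation": [0.77,-0.89,0],"dr": [0,0,0],"jaw": 0.5},
  {"translation": [0,0,0.9],"dr": [0,0,0],"jaw": 0.5},
  {"translation": [0,0,0.9],"dr": [0,0,0],"jaw": 0.5},
  {"translation": [0,0,0.9],"dr": [0,0,0],"jaw": 0.5},
  {"translation": [0,0,0.9],"dr": [0,0,0],"jaw": 0.5},
  {"translation": [0,0,0],"dr": [0,0,0],"jaw": 0.5},
])

```text
time_s: 2.6
position: [0.4624, -0.0924, 0.1372]
tcp_rot: [[0.98, 0.197, -0.008], [0.197, -0.98, 0.003], [-0.007, -0.005, -1.0]]
force: [-1.3, 0.0, 0.3]
opening: 0.499
```

```bash
python3 -c "
from h import *
st()
p,d=capture('scene');cv2.imwrite('pics/s1.png',cv2.resize(p[180:430,80:400,::-1],None,fx=2.4,fy=2.4))
st()"
```

```text
t 2.6 box [-0.1485  0.0005  0.1372] yaw 11.38 zt [-0.0078  0.0033 -1.    ] F [-1.3  0.   0.3] op 0.5 q [-25.  27. 109.  -0.  44.  54.]
t 2.65 box [-1.475e-01 -1.000e-04  1.388e-01] yaw 11.36 zt [-0.0053  0.0022 -1.    ] F [ 0.8 -0.5 -0.2] op 0.5 q [-25.  27. 108.  -0.  45.  54.]
```

View pics/s1.png

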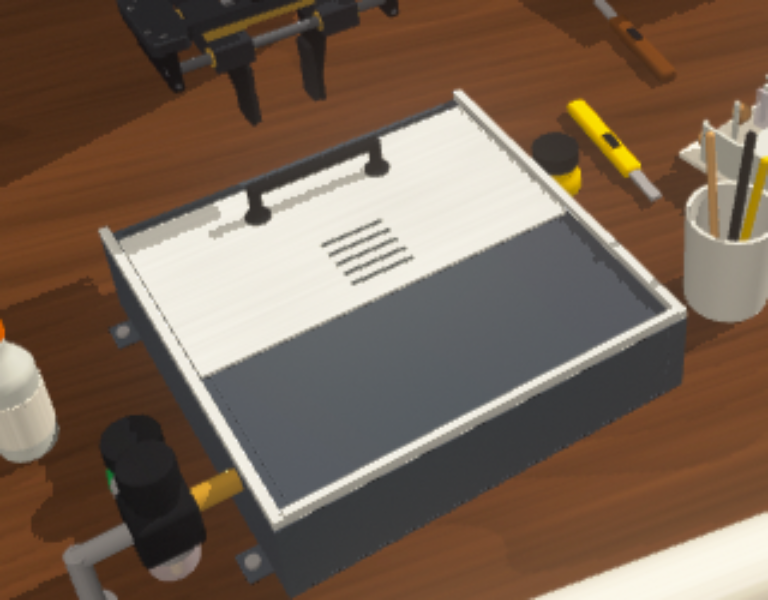

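The fingers, at crop pixels (245,105) and (315,90), are in front of the handle bar and clear of it. I'll lower them and then push.

arm_command([
  {"translation": [0,-0.1,0.6],"dr": [0,0,0],"jaw": 0.5},
  {"translation": [0,0,0.6],"dr": [0,0,0],"jaw": 0.5},
  {"translation": [0,0,0.6],"dr": [0,0,0],"jaw": 0.5},
  {"translation": [0,0,0],"dr": [0,0,0],"jaw": 0.5},
  {"translation": [0.3,0,0],"dr": [0,0,0],"jaw": 0.5},
  {"translation": [0.3,0,0],"dr": [0,0,0],"jaw": 0.5},
  {"translation": [0.3,0,0],"dr": [0,0,0],"jaw": 0.5},
  {"translation": [0.3,0,0],"dr": [0,0,0],"jaw": 0.5},
  {"translation": [0.3,0,0],"dr": [0,0,0],"jaw": 0.5},
  {"translation": [0.3,0,0],"dr": [0,0,0],"jaw": 0.5},
  {"translation": [0.3,0,0],"dr": [0,0,0],"jaw": 0.5},
])

```text
time_s: 3.57
position: [0.5165, -0.0799, 0.0958]
tcp_rot: [[0.98, 0.198, -0.0], [0.198, -0.98, -0.0], [-0.0, -0.0, -1.0]]
force: [-1.4, -0.3, 1.6]
opening: 0.5
```

```bash
python3 -c "
from h import *
st()
p,d=capture('scene');cv2.imwrite('pics/s2.png',cv2.resize(p[180:430,80:400,::-1],None,fx=2.4,fy=2.4))
st()"
```

```text
t 3.5667 box [-0.0929  0.0021  0.0958] yaw 11.4 zt [-3.e-04 -0.e+00 -1.e+00] F [-1.4 -0.3  1.6] op 0.5 q [-21.  34. 103.  -0.  42.  58.]
t 3.6167 box [-0.0907  0.0014  0.0959] yaw 11.39 zt [ 3.3e-03 -8.0e-04 -1.0e+00] F [ 1.4  0.3 -0.3] op 0.5 q [-21.  34. 103.   0.  42.  58.]
```

View pics/s2.png

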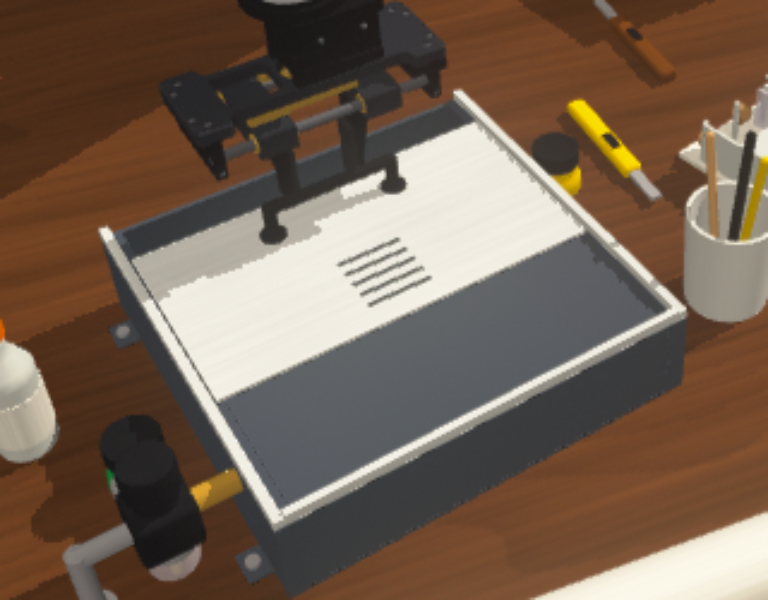

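The cover is sliding flat and square, with the handle legs at crop (273,235) and (393,183). I'll keep pushing.

arm_command([
  {"translation": [0.3,0,0],"dr": [0,0,0],"jaw": 0.5},
  {"translation": [0.3,0,0],"dr": [0,0,0],"jaw": 0.5},
  {"translation": [0.3,0,0],"dr": [0,0,0],"jaw": 0.5},
  {"translation": [0.3,0,0],"dr": [0,0,0],"jaw": 0.5},
  {"translation": [0.3,0,0],"dr": [0,0,0],"jaw": 0.5},
  {"translation": [0.3,0,0],"dr": [0,0,0],"jaw": 0.5},
  {"translation": [0.3,0,0],"dr": [0,0,0],"jaw": 0.5},
  {"translation": [0.3,0,0],"dr": [0,0,0],"jaw": 0.5},
  {"translation": [0.3,0,0],"dr": [0,0,0],"jaw": 0.5},
  {"translation": [0.3,0,0],"dr": [0,0,0],"jaw": 0.5},
  {"translation": [0.3,0,0],"dr": [0,0,0],"jaw": 0.5},
])

```text
time_s: 4.53
position: [0.5956, -0.0638, 0.0955]
tcp_rot: [[0.98, 0.198, -0.005], [0.198, -0.98, 0.0], [-0.005, -0.001, -1.0]]
force: [-6.1, -1.9, 5.3]
opening: 0.5
```

arm_command([
  {"translation": [0.16,0,0],"dr": [0,0,0],"jaw": 0.5},
  {"translation": [0.12,0,0],"dr": [0,0,0],"jaw": 0.5},
  {"translation": [0.1,0,0],"dr": [0,0,0],"jaw": 0.5},
  {"translation": [0.08,0,0],"dr": [0,0,0],"jaw": 0.5},
])

```text
time_s: 4.87
position: [0.6083, -0.0617, 0.0955]
tcp_rot: [[0.98, 0.197, -0.0], [0.197, -0.98, 0.0], [-0.0, -0.0, -1.0]]
force: [-3.0, -0.2, 2.9]
opening: 0.499
```

```bash
python3 -c "
from h import *
st()
p,d=capture('scene');cv2.imwrite('pics/s3.png',cv2.resize(p[180:430,80:400,::-1],None,fx=2.4,fy=2.4))
st()"
```

```text
t 4.8667 box [0.0007 0.0019 0.0955] yaw 11.38 zt [-2.e-04  0.e+00 -1.e+00] F [-3.  -0.2  2.9] op 0.5 q [-16.  39.  90.  -0.  51.  62.]
t 4.9167 box [0.0013 0.0018 0.0956] yaw 11.37 zt [ 0.0012  0.     -1.    ] F [-0.7  0.9  0.7] op 0.5 q [-16.  39.  90.   0.  51.  62.]
```

View pics/s3.png

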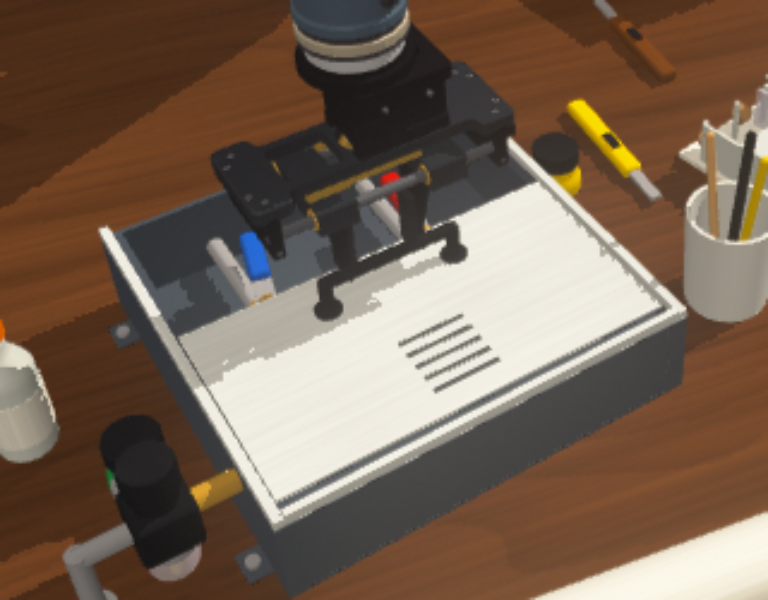

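A strip of deck about 8 mm wide still shows at the back, so I'll push on gently until the force rises. Red is the left valve at crop (390,188) and blue is the right one at (256,255).

arm_command([
  {"translation": [0.1,0,0],"dr": [0,0,0],"jaw": 0.5},
  {"translation": [0.1,0,0],"dr": [0,0,0],"jaw": 0.5},
  {"translation": [0.08,0,0],"dr": [0,0,0],"jaw": 0.5},
  {"translation": [0,0,0],"dr": [0,0,0],"jaw": 0.5},
])

```text
time_s: 5.25
position: [0.616, -0.0603, 0.0956]
tcp_rot: [[0.98, 0.197, 0.002], [0.197, -0.98, 0.0], [0.002, 0.0, -1.0]]
force: [-0.8, -0.1, 0.4]
opening: 0.501
```

arm_command([
  {"translation": [0.06,0,0],"dr": [0,0,0],"jaw": 0.5},
  {"translation": [0.04,0,0],"dr": [0,0,0],"jaw": 0.5},
  {"translation": [0,0,0],"dr": [0,0,0],"jaw": 0.5},
])

```text
time_s: 5.5
position: [0.6178, -0.0598, 0.0956]
tcp_rot: [[0.98, 0.197, 0.001], [0.197, -0.98, 0.0], [0.001, 0.0, -1.0]]
force: [-1.3, 0.8, 0.8]
opening: 0.502
```

arm_command([
  {"translation": [0.05,0,0],"dr": [0,0,0],"jaw": 0.5},
  {"translation": [0.05,0,0],"dr": [0,0,0],"jaw": 0.5},
  {"translation": [0,0,0],"dr": [0,0,0],"jaw": 0.5},
])

```text
time_s: 5.75
position: [0.619, -0.0596, 0.0955]
tcp_rot: [[0.98, 0.198, -0.002], [0.198, -0.98, -0.0], [-0.002, -0.0, -1.0]]
force: [-4.8, -1.6, 3.3]
opening: 0.505
```

```bash
python3 -c "
from h import *
st()
p,d=capture('scene');cv2.imwrite('pics/s4.png',cv2.resize(p[220:420,180:400,::-1],None,fx=3,fy=3))
st()"
```

```text
t 5.75 box [0.0116 0.0018 0.0955] yaw 11.42 zt [-2.4e-03 -3.0e-04 -1.0e+00] F [-4.8 -1.6  3.3] op 0.5 q [-16.  40.  89.  -0.  52.  63.]
t 5.8 box [0.0116 0.0018 0.0955] yaw 11.41 zt [-2.2e-03 -3.0e-04 -1.0e+00] F [-4.9 -1.8  2.7] op 0.5 q [-16.  40.  89.  -0.  52.  63.]
```

View pics/s4.png

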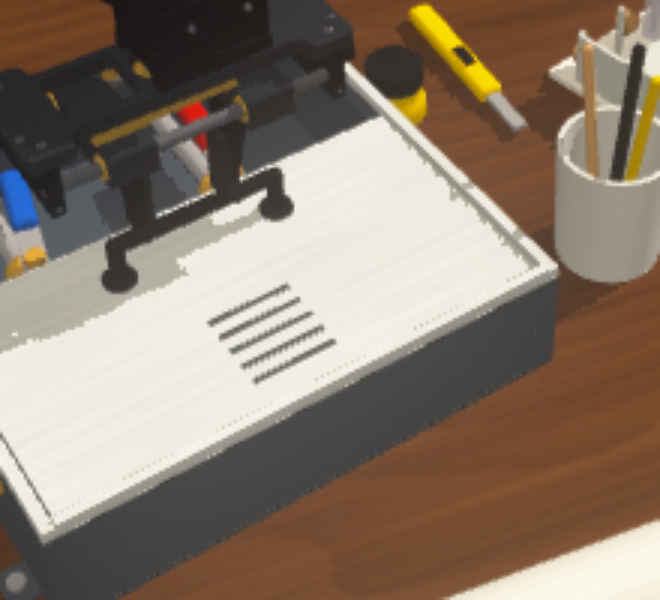

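The deck strip is gone and a steady 5 N resists, so the cover is home. I'll back off, rise, close the jaws and look at the bay.

arm_command([
  {"translation": [-0.5,0,0],"dr": [0,0,0],"jaw": 0.5},
  {"translation": [-0.8,0,0],"dr": [0,0,0],"jaw": 0.5},
  {"translation": [0,0,-0.9],"dr": [0,0,0],"jaw": 1},
  {"translation": [0,0,-0.9],"dr": [0,0,0],"jaw": 1},
  {"translation": [0,0,-0.9],"dr": [0,0,0],"jaw": 1},
  {"translation": [-0.9,0,-0.9],"dr": [0,0,0],"jaw": 1},
  {"translation": [-0.9,0.5,0],"dr": [0,0,0],"jaw": 1},
  {"translation": [-0.9,0.9,0],"dr": [0,0,0],"jaw": 1},
  {"translation": [-0.9,0.9,0],"dr": [0,0,0],"jaw": 1},
  {"translation": [-0.9,0.9,0],"dr": [0,0,0],"jaw": 1},
  {"translation": [-0.6,0.9,0],"dr": [0,0,0],"jaw": 1},
])

```text
time_s: 6.72
position: [0.483, -0.1925, 0.186]
tcp_rot: [[0.98, 0.197, 0.003], [0.197, -0.98, -0.001], [0.002, 0.001, -1.0]]
force: [-0.4, -1.3, 0.0]
opening: 0.013
```

```bash
python3 -c "
from h import *
st()
for n in('top','scene'):
    p,d=capture(n);cv2.imwrite('pics/%s5.png'%n,p[:,:,::-1]);np.save(n+'5.npy',d)
a=cv2.imread('pics/top5.png')[100:300,300:500];b=cv2.imread('pics/scene5.png')[200:400,110:310]
cv2.imwrite('pics/c5.png',np.hstack([cv2.resize(x,None,fx=2,fy=2) if 0 else cv2.resize(x,(400,400),interpolation=2) for x in(a,b)]))
"
```

```text
t 6.7167 box [-0.148  -0.1017  0.186 ] yaw 11.36 zt [ 2.7e-03 -9.0e-04 -1.0e+00] F [-0.4 -1.3  0. ] op 0.01 q [-34.  26. 100.   0.  54.  45.]
```

View pics/c5.png

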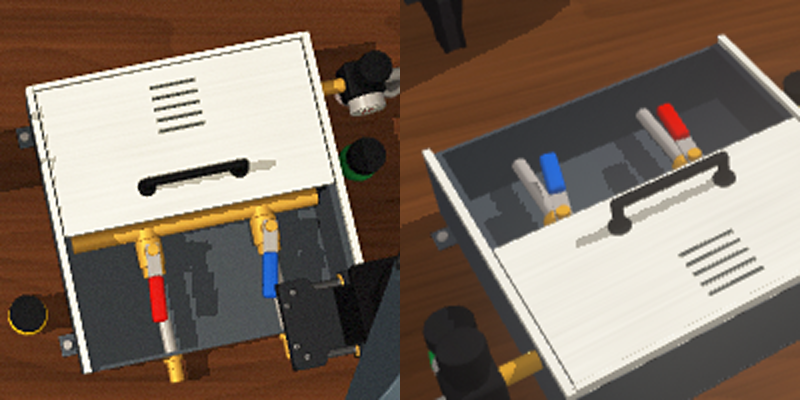

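The bay is open. Red is the left valve at top pixel (379,249), and blue is the right one at (434,237). Next I'll measure both sleeves and the neighbours.

```bash
python3 - <<'E'
from h import *
for n in("top","scene"):
    p=cv2.imread(f"pics/{n}5.png");h=cv2.cvtColor(p,cv2.COLOR_BGR2HSV)
    for c,lo,hi in(("red",(0,200,110),(5,255,255)),("blue",(100,150,80),(125,255,255))):
        m=cv2.inRange(h,lo,hi);m[:100]=0;m[:, :150]=0;m[:,500:]=0
        nl,l,s,_=cv2.connectedComponentsWithStats(m);i=1+np.argmax(s[1:,4])
        v,u=np.where(l==i);P=np.array([tobox(ray(n,a,b,.056))[:2] for a,b in zip(u,v)])
        r=cv2.minAreaRect((P*1000).astype(np.float32));print(n,c,s[i],r)
for nm,uv,z in(("blacklid yellow",(313,257),.045),("green",(481,179),.045),("cup",(278,176),.085),("glue cap",(530,201),.12),("bar",None,0)):
    if uv: print(nm,tobox(ray("top",*uv,z)).round(3))
C=cloud("top",np.load("top5.npy"));z=C[...,2];B=(C[...,:2]-BC)@R2
m=(z>.095)&(z<.11)&(abs(B[...,1])<.06)&(B[...,0]>-.02)&(B[...,0]<.08)
print("handle box",B[m].mean(0),m.sum())
E
```

```text
top red [374 238  10  23 160] ((-92.08686065673828, 62.801570892333984), (15.183457374572754, 47.54597854614258), 83.99220275878906)
top blue [431 226   8  23 173] ((-90.33147430419922, -59.950950622558594), (14.991567611694336, 47.49138641357422), 77.4574203491211)
scene red [239 252  15  16 126] ((-86.97478485107422, 61.99413299560547), (14.519245147705078, 48.30410385131836), 84.05052947998047)
scene blue [180 276  13  20 172] ((-84.6434326171875, -60.54623031616211), (15.406749725341797, 52.408042907714844), 76.24923706054688)
blacklid yellow [-0.081  0.203  0.045]
green [ 0.015 -0.19   0.045]
cup [0.098 0.242 0.085]
glue cap [-0.061 -0.25   0.12 ]
handle box [0.0247911  0.00296617] 256
```

Red sits about 7° from the pipe line and pivots at (-40, 55). The handle is at box x = 24.8 mm, against 24 mm expected when home. I'll go in on the right side of the red lever with the jaws shut.

arm_command([
  {"translation": [0.32,-0.86,0],"dr": [0,0,0],"jaw": 1},
  {"translation": [0.32,-0.86,0],"dr": [0,0,0],"jaw": 1},
  {"translation": [0.32,-0.86,0],"dr": [0,0,0],"jaw": 1},
  {"translation": [0.32,-0.86,0],"dr": [0,0,0],"jaw": 1},
  {"translation": [0.32,-0.86,0],"dr": [0,0,0],"jaw": 1},
  {"translation": [0.32,-0.86,0],"dr": [0,0,0],"jaw": 1},
  {"translation": [0,0,0.8],"dr": [0,0,0],"jaw": 1},
  {"translation": [0,0,0.8],"dr": [0,0,0],"jaw": 1},
  {"translation": [0,0,0.8],"dr": [0,0,0],"jaw": 1},
  {"translation": [0,0,0.8],"dr": [0,0,0],"jaw": 1},
  {"translation": [0,0,0],"dr": [0,0,0],"jaw": 1},
])

```text
time_s: 7.73
position: [0.504, -0.0539, 0.1027]
tcp_rot: [[0.98, 0.198, -0.004], [0.198, -0.98, 0.002], [-0.003, -0.003, -1.0]]
force: [-0.6, -0.2, -0.5]
opening: -0.002
```

```bash
python3 -c "
from h import *
st()
p,d=capture('scene');cv2.imwrite('pics/s6.png',cv2.resize(p[180:380,110:360,::-1],None,fx=3,fy=3))
st()"
```

```text
t 7.7333 box [-0.1     0.03    0.1027] yaw 11.39 zt [-0.0038  0.0022 -1.    ] F [-0.6 -0.2 -0.5] op -0.0 q [-19.  33. 105.   0.  42.  60.]
t 7.7833 box [-0.0994  0.0295  0.1042] yaw 11.39 zt [-0.002   0.0015 -1.    ] F [-0.7  1.1 -0.6] op 0.01 q [-19.  33. 105.   0.  42.  60.]
```

View pics/s6.png

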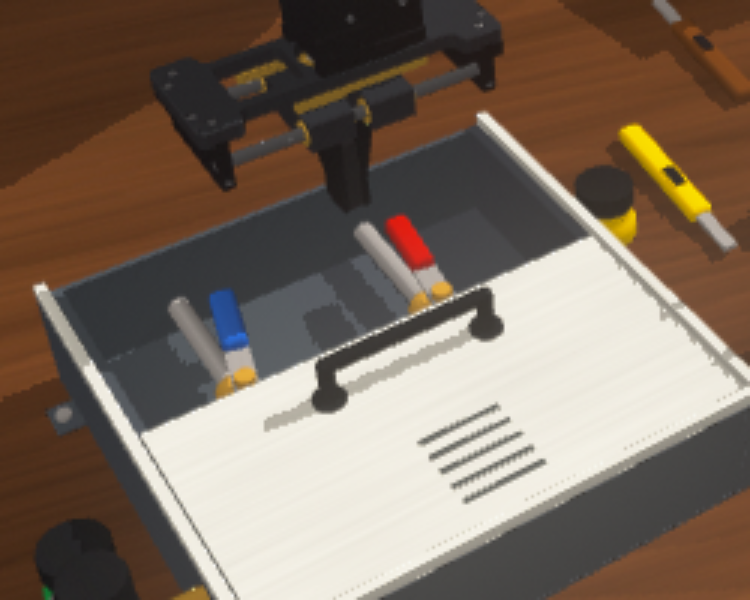

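The closed fingers, at crop (348,200), are above the red pipe and right of the red sleeve at (410,240). I'll lower to lever height.

arm_command([
  {"translation": [-0.1,0.14,0.5],"dr": [0,0,0],"jaw": 1},
  {"translation": [0,0,0.6],"dr": [0,0,0],"jaw": 1},
  {"translation": [0,0,0.6],"dr": [0,0,0],"jaw": 1},
  {"translation": [0,0,0.42],"dr": [0,0,0],"jaw": 1},
  {"translation": [0,0,0],"dr": [0,0,0],"jaw": 1},
  {"translation": [0,0,0],"dr": [0,0,0],"jaw": 1},
])

```text
time_s: 8.28
position: [0.5037, -0.0593, 0.0529]
tcp_rot: [[0.98, 0.197, 0.001], [0.197, -0.98, -0.0], [0.001, 0.0, -1.0]]
force: [0.2, -0.2, 0.4]
opening: 0.002
```

```bash
python3 -c "
from h import *
st()
p,d=capture('scene');cv2.imwrite('pics/s7.png',cv2.resize(p[180:380,110:360,::-1],None,fx=3,fy=3))
st()"
```

```text
t 8.2833 box [-0.1014  0.0248  0.0529] yaw 11.38 zt [ 8.e-04 -1.e-04 -1.e+00] F [ 0.2 -0.2  0.4] op 0.0 q [-19.  38. 107.   0.  35.  59.]
t 8.3333 box [-0.1011  0.0246  0.0533] yaw 11.38 zt [ 1.7e-03 -5.0e-04 -1.0e+00] F [-0.5 -0.1 -0.2] op 0.0 q [-19.  38. 107.   0.  35.  59.]
```

View pics/s7.png

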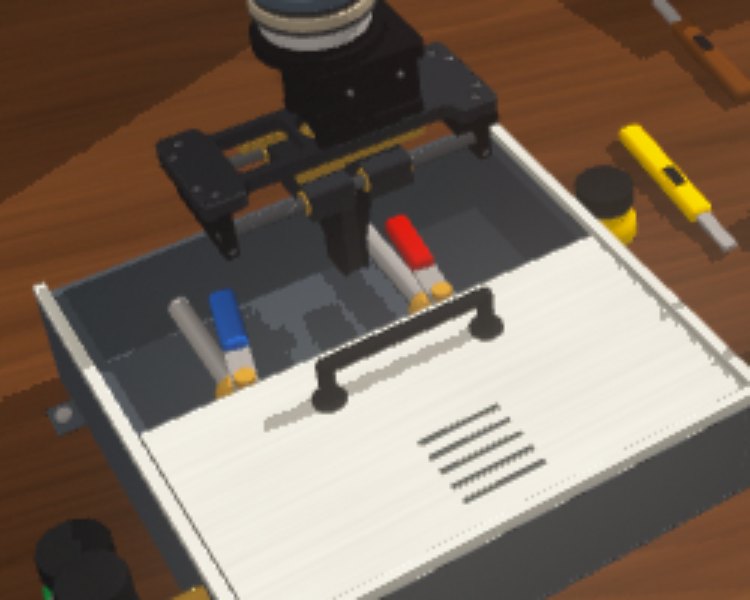

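arm_command([
  {"translation": [0,0,0.08],"dr": [0,0,0],"jaw": 1},
  {"translation": [-0.05,-0.19,0],"dr": [0,0,0],"jaw": 1},
  {"translation": [-0.05,-0.19,0],"dr": [0,0,0],"jaw": 1},
  {"translation": [-0.05,-0.19,0],"dr": [0,0,0],"jaw": 1},
  {"translation": [0.05,-0.29,0],"dr": [0,0,0],"jaw": 1},
  {"translation": [0.05,-0.29,0],"dr": [0,0,0],"jaw": 1},
  {"translation": [0.06,-0.29,0],"dr": [0,0,0],"jaw": 1},
  {"translation": [0.14,-0.25,0],"dr": [0,0,0],"jaw": 1},
  {"translation": [0.14,-0.25,0],"dr": [0,0,0],"jaw": 1},
  {"translation": [0,0,0],"dr": [0,0,0],"jaw": 1},
])

```text
time_s: 9.17
position: [0.4987, -0.0087, 0.0504]
tcp_rot: [[0.98, 0.199, -0.004], [0.199, -0.98, 0.001], [-0.004, -0.002, -1.0]]
force: [-2.0, -0.9, 0.8]
opening: 0.005
```

```bash
python3 -c "
from h import *
st()
p,d=capture('scene');cv2.imwrite('pics/s8.png',cv2.resize(p[180:380,110:360,::-1],None,fx=3,fy=3))
st()"
```

```text
t 9.1667 box [-0.0963  0.0754  0.0504] yaw 11.49 zt [-4.e-03  8.e-04 -1.e+00] F [-2.  -0.9  0.8] op 0.01 q [-14.  38. 108.  -0.  34.  65.]
t 9.2167 box [-0.0955  0.0747  0.0504] yaw 11.47 zt [-1.8e-03  5.0e-04 -1.0e+00] F [-0.4 -0.5 -0.1] op 0.01 q [-14.  38. 108.   0.  34.  65.]
```

View pics/s8.png

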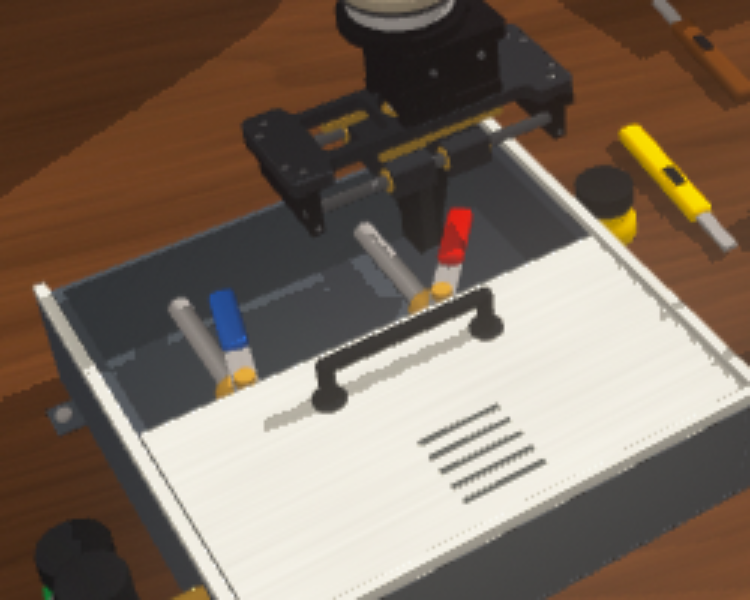

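The red lever has swung to about 45°. I'll continue the arc.

arm_command([
  {"translation": [0.23,-0.19,0],"dr": [0,0,0],"jaw": 1},
  {"translation": [0.23,-0.19,0],"dr": [0,0,0],"jaw": 1},
  {"translation": [0.25,-0.15,0],"dr": [0,0,0],"jaw": 1},
  {"translation": [0.25,-0.15,0],"dr": [0,0,0],"jaw": 1},
  {"translation": [0.22,-0.08,0],"dr": [0,0,0],"jaw": 1},
  {"translation": [0.14,-0.05,0],"dr": [0,0,0],"jaw": 1},
  {"translation": [0.08,0,0],"dr": [0,0,0],"jaw": 1},
  {"translation": [0,0,0],"dr": [0,0,0],"jaw": 1},
])

```text
time_s: 9.88
position: [0.5287, 0.0176, 0.0498]
tcp_rot: [[0.98, 0.198, -0.005], [0.198, -0.98, 0.002], [-0.005, -0.003, -1.0]]
force: [-4.8, 1.3, -0.2]
opening: 0.007
```

```bash
python3 -c "
from h import *
st()
p,d=capture('scene');cv2.imwrite('pics/s9.png',cv2.resize(p[180:380,110:360,::-1],None,fx=3,fy=3))
st()"
```

```text
t 9.8833 box [-0.0617  0.0953  0.0498] yaw 11.39 zt [-0.0054  0.0016 -1.    ] F [-4.8  1.3 -0.2] op 0.01 q [-10.  39. 103.   0.  37.  68.]
t 9.9333 box [-0.0616  0.0951  0.0499] yaw 11.39 zt [-0.0048  0.0014 -1.    ] F [-3.9  1.7 -0.9] op 0.0 q [-10.  39. 103.   0.  37.  68.]
```

View pics/s9.png

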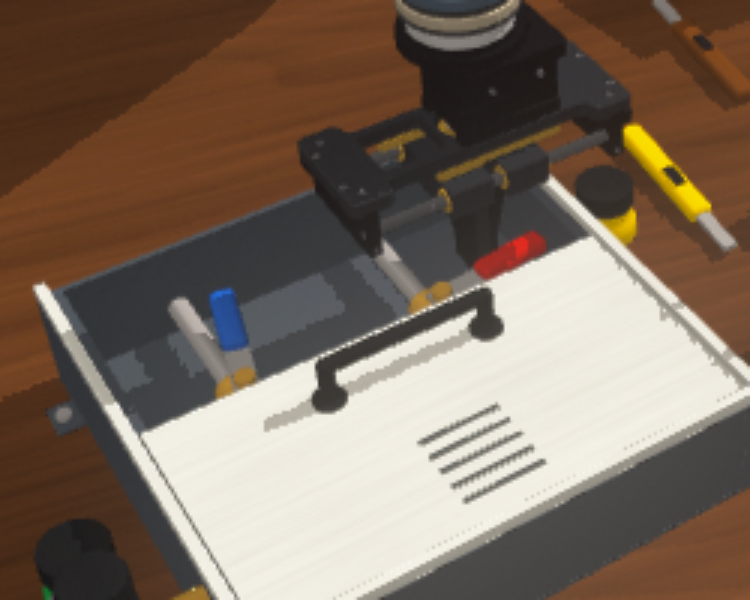

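Red is nearly square, lying along the cover's edge at crop (510,258). I'll press further until the force shows the hard stop.

arm_command([
  {"translation": [0.1,0,0],"dr": [0,0,0],"jaw": 1},
  {"translation": [0.08,0,0],"dr": [0,0,0],"jaw": 1},
  {"translation": [0,0,0],"dr": [0,0,0],"jaw": 1},
])

```text
time_s: 10.18
position: [0.5338, 0.018, 0.05]
tcp_rot: [[0.98, 0.197, -0.004], [0.197, -0.98, 0.001], [-0.003, -0.002, -1.0]]
force: [-4.3, 3.1, -1.0]
opening: 0.01
```

```bash
python3 -c "
from h import *
st()"
```

```text
t 10.1833 box [-0.0566  0.0947  0.05  ] yaw 11.37 zt [-0.0037  0.0012 -1.    ] F [-4.3  3.1 -1. ] op 0.01 q [-10.  40. 103.   0.  38.  69.]
```

arm_command([
  {"translation": [0.06,0,0],"dr": [0,0,0],"jaw": 1},
  {"translation": [0.06,0,0],"dr": [0,0,0],"jaw": 1},
  {"translation": [0,0,0],"dr": [0,0,0],"jaw": 1},
])

```text
time_s: 10.43
position: [0.5344, 0.0182, 0.05]
tcp_rot: [[0.98, 0.198, -0.009], [0.198, -0.98, 0.001], [-0.008, -0.003, -1.0]]
force: [-7.8, 0.4, 2.9]
opening: 0.005
```

```bash
python3 -c "
from h import *
st()"
```

```text
t 10.4333 box [-0.056   0.0947  0.05  ] yaw 11.41 zt [-8.7e-03  8.0e-04 -1.0e+00] F [-7.8  0.4  2.9] op 0.0 q [-10.  40. 102.  -0.  38.  69.]
```

arm_command([
  {"translation": [0.08,0,0],"dr": [0,0,0],"jaw": 1},
  {"translation": [0.04,0,0],"dr": [0,0,0],"jaw": 1},
  {"translation": [0,0,0],"dr": [0,0,0],"jaw": 1},
  {"translation": [0,0,0],"dr": [0,0,0],"jaw": 1},
])

```text
time_s: 10.77
position: [0.5345, 0.0183, 0.05]
tcp_rot: [[0.98, 0.198, -0.014], [0.198, -0.98, 0.0], [-0.014, -0.003, -1.0]]
force: [-12.8, -4.0, 5.9]
opening: 0.006
```

arm_command([
  {"translation": [-0.3,0,0],"dr": [0,0,0],"jaw": 1},
  {"translation": [-0.6,0,0],"dr": [0,0,0],"jaw": 1},
  {"translation": [0,0,-0.8],"dr": [0,0,0],"jaw": 1},
  {"translation": [0,0,-0.9],"dr": [0,0,0],"jaw": 1},
  {"translation": [0,0,-0.9],"dr": [0,0,0],"jaw": 1},
  {"translation": [0,0,-0.9],"dr": [0,0,0],"jaw": 1},
  {"translation": [0,0,-0.9],"dr": [0,0,0],"jaw": 1},
  {"translation": [-0.8,0.8,-0.5],"dr": [0,0,0],"jaw": 1},
  {"translation": [-0.8,0.9,0],"dr": [0,0,0],"jaw": 1},
  {"translation": [-0.8,0.9,0],"dr": [0,0,0],"jaw": 1},
  {"translation": [-0.5,0.9,0],"dr": [0,0,0],"jaw": 1},
  {"translation": [0,0.9,0],"dr": [0,0,0],"jaw": 1},
])

```text
time_s: 11.77
position: [0.4691, -0.1098, 0.1739]
tcp_rot: [[0.981, 0.196, 0.003], [0.196, -0.981, -0.002], [0.002, 0.002, -1.0]]
force: [-0.0, 0.1, 0.7]
opening: 0.005
```

arm_command([
  {"translation": [-0.3,0.9,0],"dr": [0,0,0],"jaw": 1},
  {"translation": [-0.3,0.9,0],"dr": [0,0,0],"jaw": 1},
  {"translation": [-0.3,0.9,0],"dr": [0,0,0],"jaw": 1},
  {"translation": [-0.3,0.9,0],"dr": [0,0,0],"jaw": 1},
  {"translation": [-0.3,0.9,0],"dr": [0,0,0],"jaw": 1},
  {"translation": [0,0.9,0],"dr": [0,0,0],"jaw": 1},
  {"translation": [0,0.9,0],"dr": [0,0,0],"jaw": 1},
  {"translation": [0,0,0],"dr": [0,0,0],"jaw": 1},
])

```text
time_s: 12.43
position: [0.4677, -0.277, 0.1744]
tcp_rot: [[0.981, 0.194, 0.009], [0.194, -0.981, -0.009], [0.007, 0.01, -1.0]]
force: [0.6, -0.5, 0.3]
opening: 0.002
```

```bash
python3 - <<'E'
from h import *
st()
for n in('top','scene'):
    p,d=capture(n);cv2.imwrite('pics/%s9.png'%n,p[:,:,::-1]);np.save(n+'9.npy',d)
    p=cv2.imread(f"pics/{n}9.png");h=cv2.cvtColor(p,cv2.COLOR_BGR2HSV)
    for c,lo,hi in(("red",(0,200,90),(5,255,255)),("blue",(100,150,80),(125,255,255))):
        m=cv2.inRange(h,lo,hi);m[:100]=0;m[:, :150]=0;m[:,500:]=0
        nl,l,s,_=cv2.connectedComponentsWithStats(m);i=1+np.argmax(s[1:,4])
        v,u=np.where(l==i);P=np.array([tobox(ray(n,a,b,.056))[:2] for a,b in zip(u,v)])
        print(n,c,s[i],cv2.minAreaRect((P*1000).astype(np.float32)))
a=cv2.imread('pics/top9.png')[60:300,140:560]
cv2.imwrite('pics/c9.png',cv2.resize(a,None,fx=1.9,fy=1.9,interpolation=2))
C=cloud("top",np.load("top9.npy"));z=C[...,2];B=(C[...,:2]-BC)@R2
m=(z>.095)&(z<.11)&(abs(B[...,1])<.06)&(B[...,0]>-.02)&(B[...,0]<.08)
print("handle box",B[m].mean(0),m.sum())
E
```

```text
t 12.4333 box [-0.1797 -0.1814  0.1744] yaw 11.16 zt [ 0.0086 -0.0089 -0.9999] F [ 0.6 -0.5  0.3] op 0.0 q [-42.  28.  98.  -0.  54.  36.]
top red [341 224  23  11 159] ((-39.801719665527344, 109.83924865722656), (15.175742149353027, 47.851932525634766), 0.0704871267080307)
top blue [431 226   8  23 179] ((-90.33147430419922, -59.950950622558594), (14.991567611694336, 47.49138641357422), 77.4574203491211)
scene red [270 261  19  11  88] ((-35.5063362121582, 106.34416961669922), (12.73316478729248, 34.96821594238281), 2.296988010406494)
scene blue [180 276  13  21 173] ((-84.61953735351562, -60.55207824707031), (15.406749725341797, 52.457244873046875), 76.24923706054688)
handle box [0.02480291 0.00356664] 254
```

View pics/c9.png

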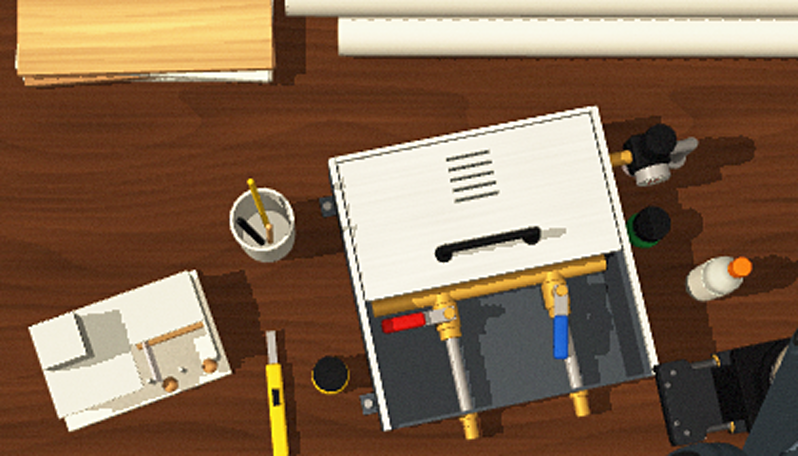

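View pics/scene9.png

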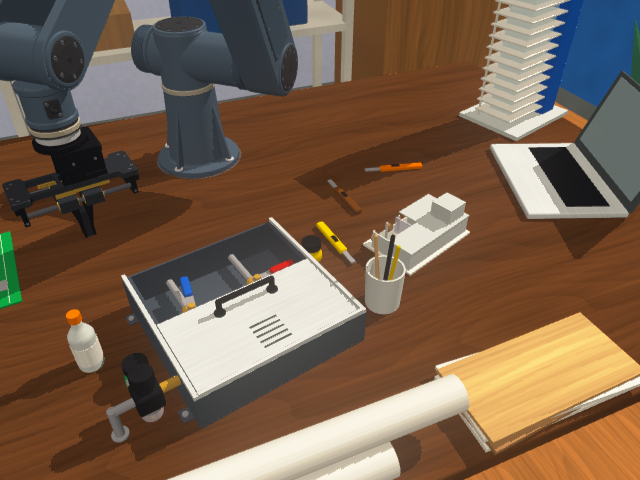

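The red sleeve at top pixel (352,229) lies 0.1° off square and sits at box x = -39.8 mm. Blue reads exactly as before, the cover is still home, the neighbours look unmoved and the gripper is clear, so I'll hand in.

```bash
python3 -c "
from h import *
print(hand_in())"
```

```text
the job is handed in; nothing more can be done
None
```

The cover is slid all the way back and the red valve is shut. I handed the job in at about 12.5 s of the 45 s allowed.

- **Cover:** I pushed it flat by its handle until it met the stop bar with a steady 5 N. The handle was then at box x = 24.8 mm, against 24 mm expected when home. It read the same at the end.
- **Red lever:** I swung it round with closed fingertips until it met its hard stop, pressing up to about 14 N. In the top picture it lies 0.1° off square, with its middle line at box x = -39.8 mm, against the pivot's -40 mm. The scene camera sees the sleeve partly hidden and reads 2.3°.
- **Blue lever:** The top camera's reading did not change. It stood about 13° off its pipe before I touched anything, and I left it that way.
- **Everything else:** The other things on the desk look unmoved in the last pictures, which I checked by eye only. The gripper is clear of everything.

No check failed.

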